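# Stroke the desk lamp's touch strip from dim to bright

### The job

Turn the desk lamp up: with the gripper closed, run the fingertips gently along the curved orange touch strip, following its bend from the bar with the smallest dot over every bar in turn to the bar with the largest dot, then lift off. Press only lightly, do not touch the other dimmer with the blue strip, and leave the mug, the green box and the pen where they are; nothing is to be picked up.

Things in the scene. Friction and masses are not known exactly. Their poses are not given: they have to be found in the camera images.
- desk_dimmer: The desk lamp's dimmer: white base 94 x 204 x 12 mm, fixed to the desk at any yaw, with a black sprung touch plate (86 x 196 mm, top 22 mm above the desk) carrying an ORANGE touch strip. Origin: centre of its underside, on the desk (z = 0); z up; y along its long side, the small-dot end at +y; x along its short side, to the outside of the strip's bend.
- desk_plate (a joint): How far the desk dimmer's touch plate (with the whole strip) is pressed down, m: 0 at rest, 0.006 at the stop. It is sprung: it gives from about 0.3 N, then 1 N per mm, about 6.5 N at the stop, beyond which it is rigid, and returns by itself.
- desk_dimmer_bar1: Bar 1 of 5 of the orange touch strip (the dim end, where the stroke starts), with a white dot 4 mm across at its middle. The five bars join end to end in an arc of 95 mm radius (36 mm a bar, 180 mm in all), 18 mm wide, 3 mm proud of the black plate. Origin: dot's centre on the top face, 25 mm above the desk at rest; z up, x outward across the strip, y along it to the small-dot end.
- desk_dimmer_bar2: Bar 2 of 5 of the orange touch strip, with a white dot 7 mm across at its middle. The five bars join end to end in an arc of 95 mm radius (36 mm a bar, 180 mm in all), 18 mm wide, 3 mm proud of the black plate. Origin: dot's centre on the top face, 25 mm above the desk at rest; z up, x outward across the strip, y along it to the small-dot end.
- desk_dimmer_bar3: Bar 3 of 5 of the orange touch strip, with a white dot 10 mm across at its middle. The five bars join end to end in an arc of 95 mm radius (36 mm a bar, 180 mm in all), 18 mm wide, 3 mm proud of the black plate. Origin: dot's centre on the top face, 25 mm above the desk at rest; z up, x outward across the strip, y along it to the small-dot end.
- desk_dimmer_bar4: Bar 4 of 5 of the orange touch strip, with a white dot 12 mm across at its middle. The five bars join end to end in an arc of 95 mm radius (36 mm a bar, 180 mm in all), 18 mm wide, 3 mm proud of the black plate. Origin: dot's centre on the top face, 25 mm above the desk at rest; z up, x outward across the strip, y along it to the small-dot end.
- desk_dimmer_bar5: Bar 5 of 5 of the orange touch strip (the bright end, where the stroke finishes), with a white dot 15 mm across at its middle. The five bars join end to end in an arc of 95 mm radius (36 mm a bar, 180 mm in all), 18 mm wide, 3 mm proud of the black plate. Origin: dot's centre on the top face, 25 mm above the desk at rest; z up, x outward across the strip, y along it to the small-dot end.
- wall_dimmer: The wall lamp's dimmer: same make and size as the desk lamp's (base 94 x 204 mm, strip's top 25 mm above the desk), but with a BLUE strip; fixed to the desk at its own yaw. Not to be touched. Origin: centre of its underside.
- mug: White mug, 76 mm across, 85 mm high, loose, handle to its +y; origin at the centre of its underside. A bystander.
- green_box: Small green box, 102 x 62 x 22 mm, loose; origin at the centre of its underside. A bystander.
- pen: Dark square marker pen with a red cap, 110 x 12 x 12 mm, lying along its x axis, loose; origin on its underside, at mid-length. A bystander.
Things that resemble listed ones, but are neither listed nor needed, are in the scene too. Leave any turquoise look-alike of the desk_dimmer alone.

How it is judged:
On the way, in this order (a step that is already met when the one before it is completed fails the run):
1. A fingertip touches bar 1, the one with the smallest dot (contact force between desk_dimmer_bar1 and the fingers above 0.2 N and contact force between each of desk_dimmer_bar3, desk_dimmer_bar4, desk_dimmer_bar5 and the fingers below 0.05 N), for 0.05 s.
2. The fingertip has run on to bar 2 and has left bar 1 (contact force between desk_dimmer_bar2 and the fingers above 0.2 N and contact force between desk_dimmer_bar1 and the fingers below 0.05 N), for 0.02 s.
3. The fingertip has run on to bar 3 and has left bar 2 (contact force between desk_dimmer_bar3 and the fingers above 0.2 N and contact force between desk_dimmer_bar2 and the fingers below 0.05 N), for 0.02 s.
4. The fingertip has run on to bar 4 and has left bar 3 (contact force between desk_dimmer_bar4 and the fingers above 0.2 N and contact force between desk_dimmer_bar3 and the fingers below 0.05 N), for 0.02 s.
5. The fingertip has run on to bar 5, the end bar with the largest dot (contact force between desk_dimmer_bar5 and the fingers above 0.2 N and contact force between each of desk_dimmer_bar1, desk_dimmer_bar2, desk_dimmer_bar3 and the fingers below 0.05 N), for 0.02 s.
At the end, for the whole second after the job is handed in: The stroke over bars 1 to 5 has been made in order; the touch plate is released (less than 1 mm down); mug, green box and pen lie still within 15 mm of where they were (value of joint desk_plate below 0.001 m and distance of each of mug, green_box, pen from where it was at the start of the episode below 0.015 m and linear speed of each of mug, green_box, pen below 0.02 m/s).
It fails at once if The desk dimmer is pressed with more than 15 N (contact force between desk_dimmer and the fingers above 15 N or contact force between desk_dimmer and the arm above 15 N).
It fails at once if The dimmer with the blue strip is touched (contact force between wall_dimmer and the fingers above 0.3 N or contact force between wall_dimmer and the arm above 0.3 N).
It fails at once if The mug, the green box or the pen is moved or lifted by more than 15 mm (not (distance of mug from where it was at the start of the episode below 0.015 m) or not (distance of green_box from where it was at the start of the episode below 0.015 m) or not (distance of pen from where it was at the start of the episode below 0.015 m)).
It also fails if it takes over 40 s, if anything falls off the work surface, if the arm or the gripper's body presses on something with over 40 N, if the wrist force passes 120 N, or if a joint passes its speed limit or range.

### The arm

A 6-joint arm with a two-finger parallel gripper is mounted at the origin on the work surface. World frame = base frame: x ahead of the robot, y to its left, z up, the work surface at z = 0. Lengths are in m, angles in rad, forces in N, time in s.
With the tool pointing down it reaches from about 0.325 to 0.9 m from the base axis. Payload 3.5 kg.
Tool frame: the origin (TCP) lies on the centre line of the jaws, within the pads' length; the fingertips stand 14 mm ahead of it and the grasp point (between the pads) lies 5 mm behind it; z points along the fingers, y is the line along which they close (so a half turn about z gives the same grasp; the last joint's range is limited). The gripper opens to 85 mm and grips with 20 to 120 N. Pads are 22 mm wide; open, the fingers measure 114 mm over their backs; the gripper's body (76 mm by 85 mm) begins 54 mm behind the grasp point. The pads swing forward as they close: fully open they stand 13 mm farther back than shut.
Start: joints at [-1.234, 0.276, -0.026, 1.268, 0, 1.467], TCP at [0.266, -0.566, 0.219] pointing down, gripper open.
Joint ranges: [-3.12, 3.12], [-0.85, 1.88], [-1.08, 1.24], [-1.95, 2.15], [-1.57, 1.53], [-3.14, 3.14]. Speed limits (rad/s): [2.57, 2.57, 3.14, 3.14, 3.14, 3.14].

### API

Orientations are given as a rotation vector (axis times angle).
In Python, from plant import ctrl gives the robot as it stands.
- The arm moves only by the tool carry_out, never from a script. Its argument "targets" is a list of rows, each an object with "translation": the shift along the tool's x, y, z in mm, a list of three; "turn": the turn about the tool's z in degrees; "claw": the closure, from 0 (fully open) to 1 (shut). A call has 1 to 20 rows; each row shifts and turns the commanded pose from where the row before left it, along the tool's axes as they then stand; what a row does not reach is not made up. A row lasts 1/10 s, in which the tool goes at most 50 mm and 8.59 degrees, less where a joint would pass 70% of its speed; a pose out of reach is approached as far as the arm can. A call is refused whole if a number of a shift passes 50 or a number of a turn 8.59, either way. A call with a gripper value outside its range is refused whole. The fingers move at their own pace and stop on an object; "force" is the grip in N (left out, the last holds). Time passes only in rows, so rows that do not move let the fingers close. It gives the time, the measured TCP pose, the force, the opening and the grip force at its end, in the units of the state.
- ctrl.sense(): the state, without advancing time (a new reading comes with each control period).
- ctrl.grab_frame(name): name is "side" or "top" or "wrist"; returns a dict with "image" (420x560x3 uint8, blue, green, red), "depth" (420x560 float32, m along the optical axis (not along the pixel's ray), 0 where there is no reading), "vfov" (degrees; the focal length in pixels is half the picture's height over the tangent of half this angle, whatever the lens; pixels are square), "cx", "cy" (the principal point, pixels), "extrinsics" (4x4, takes a point from camera to world coordinates); the wrist camera has in their place "hand_eye" (4x4, takes a point from camera to tool coordinates, whose origin is the TCP and whose axes are the flange's). Camera axes: x right, y up, looking along -z (the intrinsics and any distortion apply to the point x, -y, -z); pixel columns grow to the right and rows downward; lengths in m; the calibration is good to about 2 mm. A picture is of the moment at which its call begins: read the wrist's pose just before it.
- ctrl.finish_job(): hands the job in; it is judged then, once.
The state is a dict: "time": time; "joint_pos": joint angles; "qd": joint speeds; "joint_efforts": joint torques, N m; "position": TCP position; "orientation": TCP orientation; "force": force on the tool from outside, world axes, zero at the start; "torque": the same for the moment, N m; "opening": finger opening in m; "grasp_force": force on a finger pad.
Only numpy, scipy, OpenCV 4.12 (cv2) and the standard library are available. Lean on these libraries where they do the work, as an engineer would, in place of code of your own. Each camera call takes 0.05 s, during which the arm holds its last target. There are 200 camera calls.

## Working session

There is one attempt and no reset: what is moved stays moved. The work goes in short steps, Python scripts to look and compute and a tool call to move; the robot and the scene stay as the last step left them, time stands still between calls to the robot, and variables do not carry over. Pictures are saved under pics/ and viewed, at most 10 in all, crops included, and the job is handed in when it is done.

Besides the shell and the picture viewer there is one more tool, called after "Emit:" in YAML: its name, and indented under it one key for each argument. carry_out: Moves the arm, as the interface text tells. Its arguments: {"type":"object","properties":{"targets":{"type":"array"},"force":{"type":"number"}},"required":["targets"]}

```bash
mkdir -p pics
python3 - <<'E'
from plant import ctrl
import cv2,pickle
s=ctrl.sense();print({k:s[k] for k in('time','position','orientation','opening')})
for n in('top','side'):
    f=ctrl.grab_frame(n);pickle.dump(f,open(n+'.pkl','wb'));cv2.imwrite(f'pics/{n}0.png',f['image'])
    print(n,[k for k in f],f['vfov'],f['cx'],f['cy'],f['extrinsics'])
    for k in f:
        if k not in('image','depth','extrinsics'):print(k,f[k])
E
```

```text
{'time': 0.0, 'position': array([ 0.26582545, -0.56475672,  0.21756123]), 'orientation': array([-3.06380465e+00, -6.84684226e-01,  3.83891233e-04]), 'opening': 0.08573170468908213}
top ['image', 'depth', 'vfov', 'cx', 'cy', 'extrinsics'] 54.022331955511596 283.7063782672175 209.32738209976873 [[-0.02793057  0.99536685 -0.09200394  0.43111257]
 [-0.99959387 -0.02729091  0.00820361 -0.06126074]
 [ 0.00565473  0.0921957   0.99572485  0.99180286]
 [ 0.          0.          0.          1.        ]]
vfov 54.022331955511596
cx 283.7063782672175
cy 209.32738209976873
side ['image', 'depth', 'vfov', 'cx', 'cy', 'extrinsics'] 52.30600618139387 282.05646185824594 203.76623153102437 [[ 0.98903895  0.0846005  -0.12101533  0.38708208]
 [-0.14762879  0.58197713 -0.79969267 -1.09821106]
 [ 0.00277376  0.80879254  0.58808752  0.81887479]
 [ 0.          0.          0.          1.        ]]
vfov 52.30600618139387
cx 282.05646185824594
cy 203.76623153102437
```

View pics/top0.png

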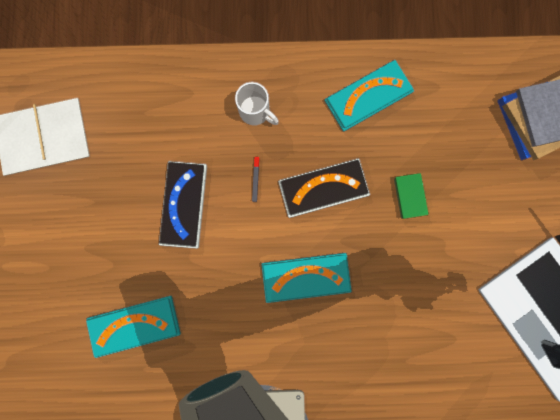

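The desk dimmer appears to be the black plate with the orange strip at about (324,188). The look-alikes are three turquoise ones at (369,95), (306,277) and (133,326), and the blue wall dimmer at (183,205). The listed dimmer is black on white with orange, so only (324,188) fits. I'll confirm it in a crop and measure it.

```bash
cat > h.py <<'E'
import numpy as np,cv2
def ray(f,uv,E=None):
    E=f['extrinsics'] if E is None else E
    F=210/np.tan(np.radians(f['vfov']/2)); uv=np.atleast_2d(uv).astype(float)
    d=np.c_[(uv[:,0]-f['cx'])/F,-(uv[:,1]-f['cy'])/F,-np.ones(len(uv))]
    return E[:3,3],d@E[:3,:3].T
def onplane(f,uv,z,E=None):
    o,d=ray(f,uv,E); return o+d*((z-o[2])/d[:,2])[:,None]
def pix(f,p,E=None):
    E=f['extrinsics'] if E is None else E
    F=210/np.tan(np.radians(f['vfov']/2)); q=(np.atleast_2d(p)-E[:3,3])@E[:3,:3]
    return np.c_[f['cx']-F*q[:,0]/q[:,2],f['cy']+F*q[:,1]/q[:,2]]
def orange(img): 
    return cv2.inRange(cv2.cvtColor(img,cv2.COLOR_BGR2HSV),(8,190,180),(22,255,255))
def dots(img,m):
    c=max(cv2.findContours(m,0,2)[0],key=cv2.contourArea)
    fill=cv2.drawContours(np.zeros_like(m),[c],-1,255,-1)
    s=cv2.cvtColor(img,cv2.COLOR_BGR2HSV)
    w=((s[...,1]<130)&(s[...,2]>150)&(fill>0)).astype(np.uint8)
    n,_,st,ce=cv2.connectedComponentsWithStats(w)
    return c,[(ce[i].round(1),int(st[i,4])) for i in range(1,n)]
E
python3 - <<'E'
from h import *;import pickle
for n,box in(('top',(270,150,380,225)),('side',None)):
    f=pickle.load(open(n+'.pkl','rb'));im=f['image']
    if n=='top':
        x0,y0,x1,y1=box
        m=orange(im);k=np.zeros_like(m);k[y0:y1,x0:x1]=m[y0:y1,x0:x1]
        c,d=dots(im,k);print(n,cv2.contourArea(c))
        uv=[a for a,_ in d]
        for (a,b),p in zip(d,onplane(f,uv,.025)):print(a,b,p.round(4), f['depth'][int(a[1]),int(a[0])])
        P=onplane(f,c[:,0],.025)[:,:2];print('strip rect mm',cv2.minAreaRect((P*1000).astype(np.float32)))
        cv2.imwrite('pics/c0.png',cv2.resize(im[y0:y1,x0:x1],None,fx=7,fy=7,interpolation=2))
        # plate (black) + base outline
        g=cv2.cvtColor(im,cv2.COLOR_BGR2GRAY);b=cv2.inRange(g,0,60);b=(b|k);q=np.zeros_like(b);q[y0:y1,x0:x1]=b[y0:y1,x0:x1]
        pc=max(cv2.findContours(q,0,2)[0],key=cv2.contourArea)
        print('plate mm',cv2.minAreaRect((onplane(f,pc[:,0],.022)[:,:2]*1000).astype(np.float32)))
        for nm,uv,z in(('mug',(253,97),.085),('pen',(256,180),.012),('box',(411,196),.022),('wall',(183,205),.022)):print(nm,onplane(f,uv,z).round(3))
E
```

```text
top 273.5
[308.9 185.1] 8 [ 0.5765 -0.1305  0.025 ] 0.97817314
[298.5 196. ] 2 [ 0.5511 -0.1051  0.025 ] 0.9711948
strip rect mm ((573.8485717773438, -140.55612182617188), (32.236961364746094, 119.08330535888672), 31.47585678100586)
plate mm ((572.1519775390625, -166.60360717773438), (80.93641662597656, 190.70730590820312), 14.037653923034668)
mug [[ 0.772 -0.006  0.085]]
pen [[ 0.594 -0.005  0.012]]
box [[ 0.544 -0.372  0.022]]
wall [[0.538 0.168 0.022]]
```

View pics/c0.png

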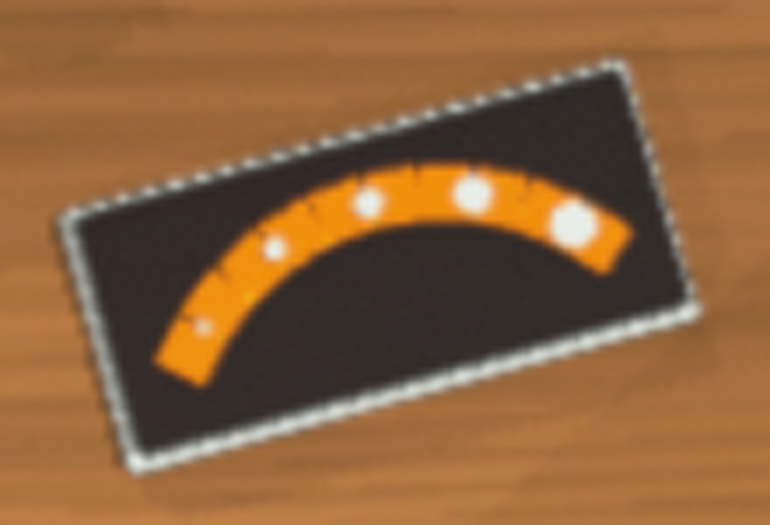

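View pics/side0.png

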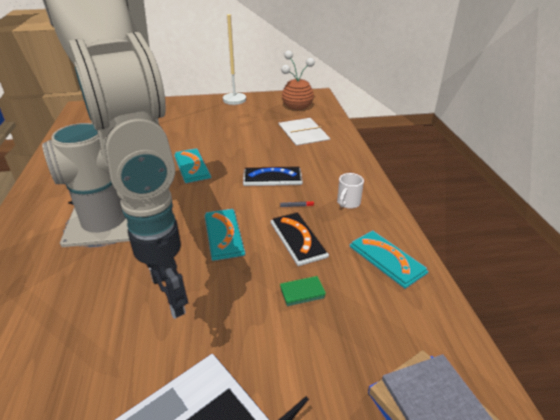

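The crop confirms it: black plate, white base, orange strip with dots growing from left (203,327 in the crop) to right (573,224). The side view agrees. Next I'll fit the arc to the dots.

Run:
```python
from h import *;import pickle
from scipy.optimize import least_squares
from scipy.spatial.transform import Rotation as R
f=pickle.load(open('top.pkl','rb'))
uv=np.array([(203,327),(275,248),(368,203),(473,194),(573,224)])/7+[270,150]-.43
P=onplane(f,uv,.025);print(P.round(4));print('gaps',np.linalg.norm(np.diff(P,axis=0),axis=1), 'expect',2*.095*np.sin(.018/.095))
r=least_squares(lambda q:np.hypot(*(P[:,:2]-q[:2]).T)-q[2],[.5,-.17,.095]);c=r.x;print('fit',c,r.fun.round(4))
a=np.degrees(np.unwrap(np.arctan2(P[:,1]-c[1],P[:,0]-c[0])));print('ang',a)
for u,p in zip(uv,P):
    d=f['depth'][int(u[1]),int(u[0])];o,dd=ray(f,u);print('z by depth',(o+dd*d)[0].round(4))
M=R.from_rotvec([-3.0638,-.68468,.00038]).as_matrix();print(M.round(3))
print('to mid (tool mm)',M.T@(np.array([P[2,0]-.03,P[2,1],.25])-[.2658,-.5648,.2176])*1000)
```

```text
[[ 0.5504 -0.1052  0.025 ]
 [ 0.5767 -0.1304  0.025 ]
 [ 0.5913 -0.1625  0.025 ]
 [ 0.5934 -0.1983  0.025 ]
 [ 0.5822 -0.2318  0.025 ]]
gaps [0.03642056 0.03521382 0.03582008 0.03533874] expect 0.03578498465658629
fit [ 0.4985325  -0.18553571  0.09562267] [ 0.      0.     -0.0001  0.0001 -0.    ]
ang [ 57.12524503  35.17101008  13.94381094  -7.64527306 -28.93603799]
z by depth [ 0.5501 -0.1051  0.0278]
z by depth [ 0.577  -0.1306  0.0234]
z by depth [ 0.5915 -0.1627  0.0235]
z by depth [ 0.5934 -0.1983  0.025 ]
z by depth [ 0.5822 -0.2318  0.0251]
[[ 0.905  0.426 -0.001]
 [ 0.426 -0.905  0.002]
 [ 0.    -0.002 -1.   ]]
to mid (tool mm) [ 438.61435253 -238.31377252  -31.76226283]
```

The fit gives radius 95.6 mm (95 given), gaps of about 35.7 mm and heights near 25 mm, all as they should be. I'll move above bar 1 with the gripper closing.

Emit:
carry_out:
  targets:
    - {"translation": [10,-6,1],"turn": 0,"claw": 1}
    - {"translation": [20,-13,2],"turn": 0,"claw": 1}
    - {"translation": [25,-16,3],"turn": 0,"claw": 1}
    - {"translation": [25,-16,3],"turn": 0,"claw": 1}
    - {"translation": [25,-16,3],"turn": 0,"claw": 1}
    - {"translation": [25,-16,3],"turn": 0,"claw": 1}
    - {"translation": [25,-16,3],"turn": 0,"claw": 1}
    - {"translation": [25,-16,3],"turn": 0,"claw": 1}
    - {"translation": [25,-16,3],"turn": 0,"claw": 1}
    - {"translation": [25,-16,3],"turn": 0,"claw": 1}
    - {"translation": [25,-16,3],"turn": 0,"claw": 1}
    - {"translation": [25,-16,3],"turn": 0,"claw": 1}
    - {"translation": [25,-16,3],"turn": 0,"claw": 1}
    - {"translation": [25,-16,3],"turn": 0,"claw": 1}
    - {"translation": [25,-16,3],"turn": 0,"claw": 1}
    - {"translation": [25,-16,3],"turn": 0,"claw": 1}
    - {"translation": [25,-16,3],"turn": 0,"claw": 1}
    - {"translation": [25,-16,3],"turn": 0,"claw": 1}
    - {"translation": [20,-14,2],"turn": 0,"claw": 1}
    - {"translation": [5,-6,1],"turn": 0,"claw": 1}
  force: 20

```text
time: 2.1
position: [0.5526, -0.1023, 0.1642]
orientation: [-3.064, -0.69, 0.0]
force: [-0.4, -0.1, 0.2]
opening: 0.0
grasp_force: 0.0
```

Emit:
carry_out:
  targets:
    - {"translation": [0,0,0],"turn": -8,"claw": 1}
    - {"translation": [0,0,0],"turn": -8,"claw": 1}
    - {"translation": [0,0,0],"turn": -8,"claw": 1}
    - {"translation": [0,0,0],"turn": -8,"claw": 1}
    - {"translation": [0,0,0],"turn": -8,"claw": 1}
    - {"translation": [0,0,0],"turn": -8,"claw": 1}
    - {"translation": [0,0,0],"turn": -8,"claw": 1}
    - {"translation": [0,0,0],"turn": -8,"claw": 1}
    - {"translation": [0,0,0],"turn": -8,"claw": 1}
    - {"translation": [0,0,0],"turn": -8,"claw": 1}
    - {"translation": [0,0,0],"turn": -8,"claw": 1}
    - {"translation": [0,0,0],"turn": -8,"claw": 1}
    - {"translation": [0,0,0],"turn": -8,"claw": 1}
    - {"translation": [0,0,0],"turn": -8,"claw": 1}
    - {"translation": [0,0,0],"turn": -8,"claw": 1}
    - {"translation": [0,0,0],"turn": -2,"claw": 1}
    - {"translation": [0,0,0],"turn": 0,"claw": 1}
    - {"translation": [0,0,0],"turn": 0,"claw": 1}

```text
time: 3.9
position: [0.5516, -0.1049, 0.1646]
orientation: [-0.889, -3.013, 0.0]
force: [-0.6, 0.6, 0.3]
opening: 0.0
grasp_force: 0.0
```

Run:
```python
from h import *;from plant import ctrl;import pickle
from scipy.spatial.transform import Rotation as R
s=ctrl.sense();f=ctrl.grab_frame('wrist');pickle.dump((s,f),open('w.pkl','wb'));cv2.imwrite('pics/w1.png',f['image'])
M=R.from_rotvec(s['orientation']).as_matrix();print(s['time'],s['position'],s['force'],s['opening'],M.round(3),s['joint_pos'])
print(f['hand_eye'].round(3))
```

```text
3.9 [ 0.55164453 -0.10485492  0.16461594] [-0.60554771  0.56162308  0.2816802 ] 2.428677094899749e-05 [[-0.84   0.543 -0.   ]
 [ 0.543  0.84   0.   ]
 [ 0.    -0.    -1.   ]] [-3.02910159e-01  1.99717064e-01 -2.41810388e-01  1.12975846e+00
 -8.57390667e-05  2.70689406e-01]
[[ 0.     0.963  0.27   0.069]
 [ 1.    -0.     0.     0.   ]
 [ 0.     0.27  -0.963 -0.157]
 [ 0.     0.     0.     1.   ]]
```

View pics/w1.png

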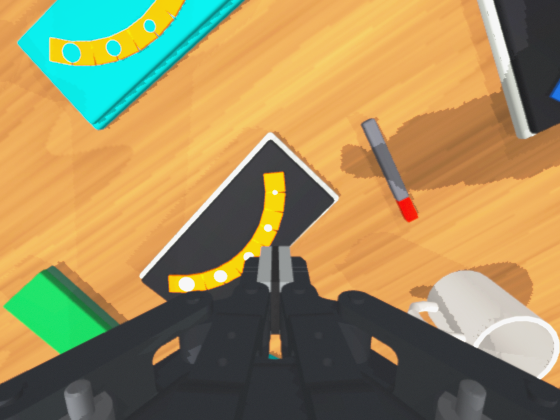

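The wrist view shows the five dots at about (275,192), (268,228), (249,258), (221,277) and (186,284), smallest to largest. I'll cross-check them against the top camera and plan the stroke.

Run:
```python
from h import *;import pickle
from scipy.optimize import least_squares
from scipy.spatial.transform import Rotation as R
s,f=pickle.load(open('w.pkl','rb'));T=np.eye(4);T[:3,:3]=R.from_rotvec(s['orientation']).as_matrix();T[:3,3]=s['position'];E=T@f['hand_eye']
im=f['image'];h=cv2.cvtColor(im,cv2.COLOR_BGR2HSV);w=((h[...,1]<90)&(h[...,2]>200)).astype(np.uint8);uv=[]
for a,b in [(275,192),(268,228),(249,258),(221,277),(186,284)]:
    ys,xs=np.nonzero(w[b-8:b+9,a-10:a+11]);uv.append((xs.mean()+a-10,ys.mean()+b-8));print(len(xs),end=' ')
P=onplane(f,uv,.025,E);print(np.round(uv,1).tolist(),P.round(4)[:,:2].tolist(),'gaps',np.linalg.norm(np.diff(P,axis=0),axis=1).round(4))
Pt=np.array([[.5504,-.1052],[.5767,-.1304],[.5913,-.1625],[.5934,-.1983],[.5822,-.2318]])
print('diff mm',((P[:,:2]-Pt)*1000).round(1))
r=least_squares(lambda q:np.hypot(*(P[:,:2]-q).T)-.095,[.5,-.18]);c=r.x;print('c',c,r.fun.round(4),np.degrees(np.arctan2(*(P[:,:2]-c).T[::-1])))
```

```text
18 48 53 126 177 [[274.6, 191.9], [267.5, 227.5], [247.8, 255.1], [219.9, 275.6], [186.3, 283.7]] [[0.5518, -0.1051], [0.5777, -0.1299], [0.5912, -0.1621], [0.5945, -0.1981], [0.5834, -0.232]] gaps [0.0358 0.0349 0.0362 0.0356]
diff mm [[ 1.4  0.1]
 [ 1.   0.5]
 [-0.1  0.4]
 [ 1.1  0.2]
 [ 1.2 -0.2]]
c [ 0.50018495 -0.18532498] [ 0.0004  0.0003 -0.001   0.0002  0.0004] [ 57.23235749  35.57956815  14.33996464  -7.7061247  -29.25908382]
```

The views agree to about 1 mm, with the arc centre at (0.4996, -0.1854). I'll descend to just above bar 1.

Emit:
carry_out:
  targets:
    - {"translation": [1.4,-0.8,10],"turn": -1,"claw": 1}
    - {"translation": [0,0,20],"turn": 0,"claw": 1}
    - {"translation": [0,0,25],"turn": 0,"claw": 1}
    - {"translation": [0,0,25],"turn": 0,"claw": 1}
    - {"translation": [0,0,20],"turn": 0,"claw": 1}
    - {"translation": [0,0,12],"turn": 0,"claw": 1}
    - {"translation": [0,0,6],"turn": 0,"claw": 1}
    - {"translation": [0,0,0],"turn": 0,"claw": 1}
    - {"translation": [0,0,0],"turn": 0,"claw": 1}

```text
time: 4.85
position: [0.5514, -0.105, 0.0475]
orientation: [0.86, 3.02, -0.0]
force: [-0.1, -1.1, 0.3]
opening: 0.0001
grasp_force: 0.0
```

Emit:
carry_out:
  targets:
    - {"translation": [0,-0.5,4],"turn": 0,"claw": 1}
    - {"translation": [0,0,3],"turn": 0,"claw": 1}
    - {"translation": [0,0,2],"turn": 0,"claw": 1}
    - {"translation": [0,0,1],"turn": 0,"claw": 1}
    - {"translation": [0,0,0],"turn": 0,"claw": 1}
    - {"translation": [0,0,0],"turn": 0,"claw": 1}

```text
time: 5.45
position: [0.5503, -0.1052, 0.0367]
orientation: [-0.861, -3.021, -0.0]
force: [0.1, 1.2, 0.3]
opening: 0.0003
grasp_force: 0.0
```

Run:
```python
from plant import ctrl
s=ctrl.sense();print(s['position'],s['force'],s['orientation'])
```

```text
[ 0.55034393 -0.10519315  0.03672458] [0.11866682 1.19820101 0.31573575] [-8.60628255e-01 -3.02140652e+00 -5.82013054e-05]
```

Emit:
carry_out:
  targets:
    - {"translation": [0,0,1],"turn": 0,"claw": 1}
    - {"translation": [0,0,0],"turn": 0,"claw": 1}
    - {"translation": [0,0,0],"turn": 0,"claw": 1}

```text
time: 5.75
position: [0.5503, -0.1052, 0.0357]
orientation: [-0.861, -3.021, -0.0]
force: [-0.5, 0.2, 0.3]
opening: -0.0004
grasp_force: 0.0
```

Emit:
carry_out:
  targets:
    - {"translation": [0,0,1],"turn": 0,"claw": 1}
    - {"translation": [0,0,0],"turn": 0,"claw": 1}
    - {"translation": [0,0,0],"turn": 0,"claw": 1}

```text
time: 6.05
position: [0.5503, -0.1052, 0.0347]
orientation: [-0.861, -3.021, 0.0]
force: [-0.4, 0.5, 0.5]
opening: 0.0
grasp_force: 0.0
```

Emit:
carry_out:
  targets:
    - {"translation": [0,0,1],"turn": 0,"claw": 1}
    - {"translation": [0,0,0],"turn": 0,"claw": 1}
    - {"translation": [0,0,0],"turn": 0,"claw": 1}

```text
time: 6.35
position: [0.5503, -0.1052, 0.0337]
orientation: [-0.861, -3.021, 0.0]
force: [-0.6, -0.9, 0.7]
opening: 0.0002
grasp_force: 0.0
```

Run:
```python
from plant import ctrl
import cv2
print([ctrl.sense()[k] for k in('force','torque','position')])
a=ctrl.grab_frame('side')['image'][160:280,220:380];b=ctrl.grab_frame('wrist')['image'][120:320,160:400]
print([ctrl.sense()[k] for k in('force','time')])
cv2.imwrite('pics/s2.png',cv2.hconcat([cv2.resize(a,(400,300),interpolation=2),cv2.resize(b,(360,300),interpolation=2)]))
```

```text
[array([-0.6475629 , -0.91174782,  0.70177873]), array([ 0.01843491,  0.0032311 , -0.02589533]), array([ 0.55027454, -0.10520173,  0.03365591])]
[array([-0.25591116, -0.64950325, -0.18947642]), 6.45]
```

View pics/s2.png

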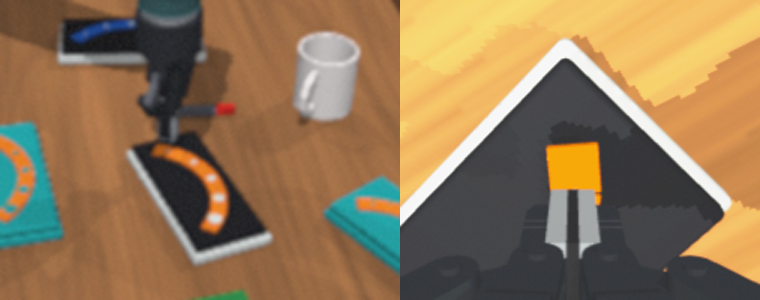

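The side view (left half) shows the tip over the small-dot end. The wrist view shows the tip centred on the strip, with bare orange ahead of it. The force doesn't show contact yet, so I'll measure the gap with wrist depth.

Run:
```python
from h import *;from plant import ctrl
f=ctrl.grab_frame('wrist');H=f['hand_eye'];s=ctrl.sense();print(s['position'],s['force'])
# pixel column through left finger & strip, tool coords from depth
for u in (266,283):
  for v in range(206,276,5):
    d=f['depth'][v,u];o,dd=ray(f,(u,v),H);p=(o+dd*d)[0]*1000
    print(u,v,f['image'][v,u],'tool mm',p.round(1))
```

```text
[ 0.55033654 -0.1052125   0.03373103] [0.30134695 0.24289237 0.19208937]
266 206 [57 54 55] tool mm [22.1 -4.5 10.2]
266 211 [55 53 53] tool mm [19.4 -4.6 10.1]
266 216 [ 31  90 160] tool mm [16.2 -4.6 11.2]
266 221 [ 10 169 247] tool mm [14.8 -4.5  6.8]
266 226 [ 10 169 247] tool mm [11.8 -4.6  7.6]
266 231 [ 10 169 247] tool mm [ 9.1 -4.6  7.3]
266 236 [ 10 170 247] tool mm [ 6.2 -4.6  7.4]
266 241 [ 10 169 247] tool mm [ 3.4 -4.6  7.1]
266 246 [130 161 213] tool mm [ 10.9  -3.9 -17.8]
266 251 [170 169 166] tool mm [ 11.2  -3.7 -24.3]
266 256 [170 170 166] tool mm [ 11.1  -3.6 -29.2]
266 261 [169 169 165] tool mm [ 11.3  -3.5 -34.5]
266 266 [169 169 165] tool mm [ 11.   -3.4 -38.6]
266 271 [169 170 165] tool mm [ 10.9  -3.2 -42.7]
283 206 [55 54 54] tool mm [22.1  4.5 10.2]
283 211 [55 53 53] tool mm [19.6  4.5  9.4]
283 216 [ 10 132 237] tool mm [17.1  4.5  8.5]
283 221 [ 10 169 247] tool mm [14.3  4.5  8.4]
283 226 [ 10 169 247] tool mm [11.6  4.5  8.2]
283 231 [ 10 169 247] tool mm [9.1 4.5 7.2]
283 236 [ 10 169 247] tool mm [6.3 4.5 7. ]
283 241 [ 10 170 247] tool mm [3.5 4.5 6.9]
283 246 [131 162 213] tool mm [ 10.9   3.9 -17.8]
283 251 [169 169 166] tool mm [ 11.    3.8 -23.8]
283 256 [169 169 165] tool mm [ 11.    3.6 -28.9]
283 261 [169 169 165] tool mm [ 11.    3.5 -34. ]
283 266 [170 169 165] tool mm [ 10.8   3.4 -38.2]
283 271 [169 169 165] tool mm [ 11.4   3.3 -43.7]
```

Depth puts the strip 7 mm ahead of the TCP, and it isn't pressed. The visible pad edge is about 25 mm above the strip, so the tips seem to stand farther back than stated. I'll check this in the side view.

Run:
```python
from h import *;from plant import ctrl
f=ctrl.grab_frame('side')
for z in(.0197,.025,.040,.052,.07):print(z,pix(f,[.5503,-.1052,z]).round(1))
print(pix(f,[[.5508,-.1050,.025],[.583,-.232,.025]]).round(1))
for v in range(190,228,3):
    print(v,[tuple(int(c) for c in f['image'][v,u]) for u in (284,287,290)],ray(f,(287,v))[0].round(2) if 0 else ((lambda o,d:(o+d*f['depth'][v,287])[0].round(4))(*ray(f,(287,v)))))
```

```text
0.0197 [[286.3 222. ]]
0.025 [[286.3 220.6]]
0.04 [[286.3 216.6]]
0.052 [[286.4 213.4]]
0.07 [[286.4 208.5]]
[[286.4 220.5]
 [305.1 247.6]]
190 [(61, 54, 52), (37, 35, 33), (47, 42, 39)] [ 0.5462 -0.1367  0.1572]
193 [(47, 42, 41), (37, 31, 32), (42, 39, 37)] [ 0.5462 -0.1373  0.1476]
196 [(40, 36, 36), (39, 35, 33), (40, 39, 37)] [ 0.5474 -0.1308  0.1329]
199 [(73, 68, 65), (43, 39, 39), (46, 41, 39)] [ 0.5494 -0.1194  0.1144]
202 [(40, 37, 35), (41, 39, 35), (39, 35, 31)] [ 0.5508 -0.1115  0.098 ]
205 [(37, 35, 32), (40, 36, 34), (62, 57, 56)] [ 0.5463 -0.1392  0.1079]
208 [(46, 43, 43), (48, 45, 44), (98, 94, 93)] [ 0.5467 -0.1375  0.096 ]
211 [(45, 45, 43), (52, 48, 45), (108, 103, 103)] [ 0.5498 -0.1193  0.0715]
214 [(56, 53, 57), (55, 51, 48), (98, 93, 91)] [ 0.5503 -0.117   0.0588]
217 [(35, 58, 98), (41, 46, 68), (41, 38, 37)] [ 0.5547 -0.0911  0.0272]
220 [(29, 93, 175), (66, 111, 177), (35, 123, 228)] [ 0.5523 -0.1062  0.0278]
223 [(40, 46, 67), (35, 81, 148), (38, 122, 222)] [ 0.5507 -0.1165  0.0246]
226 [(39, 37, 36), (37, 33, 35), (41, 41, 41)] [ 0.5484 -0.1312  0.0252]
```

Both cameras agree that the tip is at z ≈ 0.05, about 18 mm behind the TCP. I'll go on down by 20 mm, then feel for contact.

Emit:
carry_out:
  targets:
    - {"translation": [0,0,6],"turn": 0,"claw": 1}
    - {"translation": [0,0,6],"turn": 0,"claw": 1}
    - {"translation": [0,0,5],"turn": 0,"claw": 1}
    - {"translation": [0,0,3],"turn": 0,"claw": 1}
    - {"translation": [0,0,0],"turn": 0,"claw": 1}
    - {"translation": [0,0,0],"turn": 0,"claw": 1}

```text
time: 7.15
position: [0.5503, -0.1052, 0.0136]
orientation: [-0.861, -3.021, -0.0]
force: [-0.7, 0.3, 0.4]
opening: 0.0
grasp_force: 0.0
```

Emit:
carry_out:
  targets:
    - {"translation": [0,0,2],"turn": 0,"claw": 1}
    - {"translation": [0,0,0],"turn": 0,"claw": 1}
    - {"translation": [0,0,0],"turn": 0,"claw": 1}

```text
time: 7.45
position: [0.5507, -0.1053, 0.012]
orientation: [0.86, 3.021, 0.0]
force: [0.2, 0.1, 0.6]
opening: 0.0
grasp_force: 0.4
```

Emit:
carry_out:
  targets:
    - {"translation": [0,0,2],"turn": 0,"claw": 1}
    - {"translation": [0,0,0],"turn": 0,"claw": 1}
    - {"translation": [0,0,0],"turn": 0,"claw": 1}

```text
time: 7.75
position: [0.5508, -0.1054, 0.0101]
orientation: [0.86, 3.02, 0.0]
force: [0.2, 0.2, 2.7]
opening: 0.0002
grasp_force: 1.4
```

Contact at 2.7 N, about 2.3 mm of press. Next is the first half of the stroke.

Emit:
carry_out:
  targets:
    - {"translation": [-6.63,-0.23,0],"turn": 4,"claw": 1}
    - {"translation": [-6.63,-0.23,0],"turn": 4,"claw": 1}
    - {"translation": [-6.63,-0.23,0],"turn": 4,"claw": 1}
    - {"translation": [-6.63,-0.23,0],"turn": 4,"claw": 1}
    - {"translation": [-6.63,-0.23,0],"turn": 4,"claw": 1}
    - {"translation": [-6.63,-0.23,0],"turn": 4,"claw": 1}

```text
time: 8.35
position: [0.578, -0.1318, 0.0095]
orientation: [-1.472, -2.772, -0.001]
force: [-2.2, 2.5, 3.8]
opening: -0.0004
grasp_force: 1.7
```

Emit:
carry_out:
  targets:
    - {"translation": [-6.63,-0.23,-0.5],"turn": 4,"claw": 1}
    - {"translation": [-6.63,-0.23,0],"turn": 4,"claw": 1}
    - {"translation": [-6.63,-0.23,0],"turn": 4,"claw": 1}
    - {"translation": [-6.63,-0.23,0],"turn": 4,"claw": 1}
    - {"translation": [-6.63,-0.23,0],"turn": 4,"claw": 1}
    - {"translation": [-6.63,-0.23,0],"turn": 4,"claw": 1}
    - {"translation": [-6.63,-0.23,0],"turn": 4,"claw": 1}
    - {"translation": [-6.63,-0.23,0],"turn": 4,"claw": 1}

```text
time: 9.15
position: [0.5951, -0.1817, 0.0101]
orientation: [-2.18, -2.26, -0.002]
force: [0.4, 1.1, 2.2]
opening: -0.0001
grasp_force: 1.3
```

Emit:
carry_out:
  targets:
    - {"translation": [-6.63,-0.3,0],"turn": 4,"claw": 1}
    - {"translation": [-6.63,-0.3,0],"turn": 4,"claw": 1}
    - {"translation": [-6.63,-0.3,0],"turn": 4,"claw": 1}
    - {"translation": [-6.63,-0.3,0],"turn": 4,"claw": 1}
    - {"translation": [-6.63,-0.23,0],"turn": 4,"claw": 1}
    - {"translation": [-6.63,-0.23,0],"turn": 4,"claw": 1}
    - {"translation": [-6.63,-0.23,0],"turn": 4,"claw": 1}
    - {"translation": [-6.63,-0.23,0],"turn": 4,"claw": 1}
    - {"translation": [0,0,0],"turn": 0,"claw": 1}
    - {"translation": [0,0,0],"turn": 0,"claw": 1}

```text
time: 10.15
position: [0.5823, -0.2337, 0.0103]
orientation: [2.716, 1.576, -0.001]
force: [-0.8, -1.4, 2.1]
opening: 0.0002
grasp_force: 1.2
```

The tip is on bar 5 at θ ≈ -30°, 2.1 N, r = 95.7 mm. I'll lift off.

Emit:
carry_out:
  targets:
    - {"translation": [0,0,-5],"turn": 0,"claw": 1}
    - {"translation": [0,0,-15],"turn": 0,"claw": 1}
    - {"translation": [0,0,-30],"turn": 0,"claw": 1}
    - {"translation": [0,0,-40],"turn": 0,"claw": 1}
    - {"translation": [0,0,-20],"turn": 0,"claw": 1}
    - {"translation": [0,0,0],"turn": 0,"claw": 1}
    - {"translation": [0,0,0],"turn": 0,"claw": 1}

```text
time: 10.85
position: [0.5827, -0.233, 0.121]
orientation: [2.717, 1.576, 0.001]
force: [-0.4, 0.4, -0.1]
opening: 0.0001
grasp_force: 0.0
```

Run:
```python
from plant import ctrl
s=ctrl.sense();print(s['position'],s['force'],s['time']);print(ctrl.finish_job())
```

```text
[ 0.58266962 -0.23302827  0.12096482] [-0.40027289  0.42203006 -0.11307422] 10.85
the job is handed in; nothing more can be done
None
```

I ran the closed fingertips along the orange strip from bar 1 to bar 5 at about 2–4 N, lifted off clear of the plate, and handed the job in at 10.85 s; no verdict was returned.

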